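# Check the herb-jar caps for the pizza boxes

### The arm

A 6-joint arm with a two-finger parallel gripper is mounted at the origin on the work surface. World frame = base frame: x ahead of the robot, y to its left, z up, the work surface at z = 0. Lengths are in mm, angles in rad, forces in N, time in s.
With the tool pointing down it reaches from about 325 to 1000 mm from the base axis. Payload 5.1 kg.
Tool frame: the origin (TCP) lies between the finger pads; the fingertips stand 25 mm ahead of it and the grasp point (between the pads) lies 6 mm ahead of it; z points along the fingers, y is the direction in which the jaws open and shut (so a half turn about z gives the same grasp; the last joint's range is limited). The gripper opens to 85 mm and grips with 20 to 120 N. Pads are 22 mm wide; open, the fingers measure 114 mm over their backs; the gripper's body (76 mm by 85 mm) begins 54 mm behind the grasp point. The pads swing forward as they close: fully open they stand 13 mm farther back than shut.
Start: joints at [1.024, 0.124, 1.65, -0, 1.367, -0.083], TCP at [290.795, 581.312, 256.322] pointing down, gripper open.
Joint ranges: [-2.61, 2.61], [-1.02, 2.33], [0.03, 2.71], [-1.35, 4.49], [0.32, 2.68], [-2.91, 2.91]. Speed limits (rad/s): [2.57, 2.57, 3.14, 3.14, 3.14, 3.14].

### API

Orientations are given as a rotation vector (axis times angle).
In Python, from rig import get_state, cams, manip gives the robot as it stands. The module is installed in compiled form; this text tells all that it offers.
- The arm moves only by the tool step_arm, never from a script. Its argument "motion" is a list of rows, each a list of 5 numbers: the closure, from 0 (fully open) to 1 (shut), then the shift along the tool's x, y, z in m, then the turn about the tool's z in degrees. In form: [[gripper, dx, dy, dz, twist], ...]. A call has 1 to 20 rows; each row shifts and turns the commanded pose from where the row before left it, along the tool's axes as they then stand; what a row does not reach is not made up. A row lasts 1/10 s, in which the tool goes at most 50 mm and 8.59 degrees, less where a joint would pass 70% of its speed; a pose out of reach is approached as far as the arm can. A call is refused whole if a number of a shift passes 0.05 or a number of a turn 8.59, either way. A call with a gripper value outside its range is refused whole. The fingers move at their own pace and stop on an object; "newtons" is the grip in N (left out, the last holds). Time passes only in rows, so rows that do not move let the fingers close. It gives the time, the measured TCP pose, the force and the opening at its end, in the units of the state.
- get_state(): the state, without advancing time (a new reading comes with each control period).
- cams.capture(name): name is "side" or "top" or "wrist"; returns the picture (420x560x3 uint8, red, green, blue); there is no depth.
- cams.camera_params(name): a dict with "vfov" (degrees; the focal length in pixels is half the picture's height over the tangent of half this angle, whatever the lens; pixels are square), "cx", "cy" (the principal point, pixels), "dist_coeffs" ([k1, k2, p1, p2, k3] as OpenCV has them; the pictures are not rectified), "R" (3x3) and "t" (3): a world point X has camera coordinates R X + t; the wrist camera has in their place "T_tool_cam" (4x4, takes a point from camera to tool coordinates, whose origin is the TCP and whose axes are the flange's). Camera axes: x right, y down, z forward; pixel columns grow to the right and rows downward; lengths in mm; the calibration is good to about 2 mm. A picture is of the moment at which its call begins: read the wrist's pose just before it. camera_params takes no time and is no camera call.
- manip.job_done(): hands the job in, once; it reports no verdict.
The state is a dict: "time": time; "q": joint angles; "joint_vel": joint speeds; "tau": joint torques, N m; "ee_pos": TCP position; "eef_rot": TCP orientation; "contact_force": force on the tool from outside, world axes, zero at the start; "ft_torque": the same for the moment, N m; "width": finger opening in mm.
Only numpy, scipy, OpenCV 4.12 (cv2) and the standard library are available. Lean on these libraries where they do the work, as an engineer would, in place of code of your own. Each camera call takes 0.05 s, during which the arm holds its last target. There are 200 camera calls.

### The job

Swing up the hold-down bar, and only then slide the jar carrier by its pull plate right out from beneath it along its slide-way. Gently twist the cap of every jar anticlockwise by about a tenth of a turn: stand the jars whose caps turn loosely upright in the grey rework tray and leave the tight ones in their pockets in the carrier. Finish with the carrier still out and the bar swung fully back down, and leave everything else on the table alone.

Things in the scene. Friction and masses are not known exactly. Their poses are not given: they have to be found in the camera images.
- fixture: slide-way fixed to the table: plywood base 200 (x) x 490 (y) x 6 mm, two rails along y (inner faces x = -79, +79, tops z = 26 mm). Origin at table height. Open towards -y, where low lugs (face y = -278, top z = 18) stop the sled; closed at +y. The bar crosses it along x at y = +95; its hinge axis runs along y through x = 115, z = 40 mm.
- bar (a joint): hold-down bar, rad: 0 = down, locking the sled; 1.6 = fully up. Hinged at the far side (fixture +x), so its near end lifts. The stiff hinge holds it wherever it is left; about 3 N at the grip moves it. Down, its 10 mm blade sits in the cross slot of the sled and its 22 mm flange, 44 mm above the table, lies between jars.
- bar_grip (a point): middle of the black round cross-grip at the near end of the bar: 13 mm thick, 100 mm long, along fixture y (parallel to the hinge axis, so it can turn between fingers). The 16 mm wide stem joins its middle, so pinch it about 28 mm to one side; bar down: fixture (-123, 95, 85) mm. It runs on an arc of 242 mm radius about the hinge.
- sled: loose wooden jar carrier, 152 (x) x 320 (y) mm, 0.35 kg; origin under its floor, 6 mm above the table, axes as the fixture's. Floor 6 mm thick, walls to z = 28, six 59 mm square pockets at x = -39, 39, y = -90, 0, 90; slot for the bar at y = 45; spans y = -180 to 139. Locked: fixture y = +50. Out against the lugs: fixture y = -98; clear of the bar beyond -60 mm.
- sled_pull (a point): on the pull plate of the sled (at its -y end): upright wooden plate 70 mm (x) by 12 mm (y), top at sled z = 66 mm; this point is on its mid-plane, 50 mm above the sled's underside
- rework_tray: loose shallow grey tray, 172 mm (x) by 88 mm (y), walls 5 mm thick and 22 mm high, floor 5 mm thick, 0.45 kg; origin under its centre. Holds two jars side by side along its x (at x = -42 and +42 mm, say).
- jar1: glass herb jar, 3 to 5 of six present, in any pockets (absent: None): square body 56 x 56 x 62 mm, round steel cap 50 mm across from z = 70 to 94 mm; 0.1 to 0.15 kg. Origin under its base, z up. In a pocket it turns 3 degrees at most. Glass: 20 to 40 N of grip is plenty.
- cap1 (a joint): turn of the cap of jar1 on its jar, rad, anticlockwise from above positive, 0 at the start (dark line across its top). Stays where it is left. A tight cap gives 0.12 rad (7 degrees), then stops dead and the fingers slip on it; a loose cap turns on easily (under 0.1 N m), up to 0.9 rad. No cap comes off.
- jar2: glass herb jar, 3 to 5 of six present, in any pockets (absent: None): square body 56 x 56 x 62 mm, round steel cap 50 mm across from z = 70 to 94 mm; 0.1 to 0.15 kg. Origin under its base, z up. In a pocket it turns 3 degrees at most. Glass: 20 to 40 N of grip is plenty.
- cap2 (a joint): turn of the cap of jar2 on its jar, rad, anticlockwise from above positive, 0 at the start (dark line across its top). Stays where it is left. A tight cap gives 0.12 rad (7 degrees), then stops dead and the fingers slip on it; a loose cap turns on easily (under 0.1 N m), up to 0.9 rad. No cap comes off.
- jar3: glass herb jar, 3 to 5 of six present, in any pockets (absent: None): square body 56 x 56 x 62 mm, round steel cap 50 mm across from z = 70 to 94 mm; 0.1 to 0.15 kg. Origin under its base, z up. In a pocket it turns 3 degrees at most. Glass: 20 to 40 N of grip is plenty.
- cap3 (a joint): turn of the cap of jar3 on its jar, rad, anticlockwise from above positive, 0 at the start (dark line across its top). Stays where it is left. A tight cap gives 0.12 rad (7 degrees), then stops dead and the fingers slip on it; a loose cap turns on easily (under 0.1 N m), up to 0.9 rad. No cap comes off.
- jar4: glass herb jar, 3 to 5 of six present, in any pockets (absent: None): square body 56 x 56 x 62 mm, round steel cap 50 mm across from z = 70 to 94 mm; 0.1 to 0.15 kg. Origin under its base, z up. In a pocket it turns 3 degrees at most. Glass: 20 to 40 N of grip is plenty.
- cap4 (a joint): turn of the cap of jar4 on its jar, rad, anticlockwise from above positive, 0 at the start (dark line across its top). Stays where it is left. A tight cap gives 0.12 rad (7 degrees), then stops dead and the fingers slip on it; a loose cap turns on easily (under 0.1 N m), up to 0.9 rad. No cap comes off.
- jar5: glass herb jar, 3 to 5 of six present, in any pockets (absent: None): square body 56 x 56 x 62 mm, round steel cap 50 mm across from z = 70 to 94 mm; 0.1 to 0.15 kg. Origin under its base, z up. In a pocket it turns 3 degrees at most. Glass: 20 to 40 N of grip is plenty.
- cap5 (a joint): turn of the cap of jar5 on its jar, rad, anticlockwise from above positive, 0 at the start (dark line across its top). Stays where it is left. A tight cap gives 0.12 rad (7 degrees), then stops dead and the fingers slip on it; a loose cap turns on easily (under 0.1 N m), up to 0.9 rad. No cap comes off.
- jar6: glass herb jar, 3 to 5 of six present, in any pockets (absent: None): square body 56 x 56 x 62 mm, round steel cap 50 mm across from z = 70 to 94 mm; 0.1 to 0.15 kg. Origin under its base, z up. In a pocket it turns 3 degrees at most. Glass: 20 to 40 N of grip is plenty.
- cap6 (a joint): turn of the cap of jar6 on its jar, rad, anticlockwise from above positive, 0 at the start (dark line across its top). Stays where it is left. A tight cap gives 0.12 rad (7 degrees), then stops dead and the fingers slip on it; a loose cap turns on easily (under 0.1 N m), up to 0.9 rad. No cap comes off.
- tape_roll: cardboard roll of tape, 104 mm across, 48 mm high; not part of the job, leave it alone. Origin under its centre
- stapler: stapler, 140 mm long, 42 mm high; not part of the job, leave it alone. Origin under its centre
- sanitizer: bottle 64 mm across, 160 mm high; not part of the job, leave it alone. Origin under its centre
- glove_box: carton 100 x 220 x 75 mm; not part of the job, leave it alone. Origin under its centre
- mug: white mug 90 mm high; not part of the job, leave it alone. Origin under its centre
- spatula: spatula lying on the table; not part of the job, leave it alone. Origin under its centre

How it is judged (in metres and radians):
On the way, in this order (a step that is already met when the one before it is completed fails the run):
1. the bar is swung up (above 1.0 rad) with the sled still in its locked place (value of joint bar above 1 rad and y of sled in the frame of fixture above 0.03 m), for 0.2 s.
2. the sled is drawn out, clear of the bar, with the bar still up (value of joint bar above 1 rad and y of sled in the frame of fixture below -0.055 m), for 0.2 s.
At the end, for the whole second after the job is handed in: Every cap turned over 0.06 rad; loose-capped jars upright (0.12 rad) on the floor of the rework tray, tight-capped ones upright on the floor of sled pockets; sled out (origin beyond fixture y = -55 mm), bar down (under 0.08 rad); all at rest (value of joint bar below 0.08 rad and y of sled in the frame of fixture below -0.055 m and linear speed of each of sled, jar1, jar2, jar3, jar4, jar5, jar6 below 0.02 m/s and value of joint each of cap1, cap2, cap3, cap4, cap5, cap6 above 0.06 rad and angle between each of jar1, jar2, jar3, jar4, jar5, jar6's own z axis and vertical below 0.12 rad and z of each of jar1, jar3, jar4, jar6 in the frame of sled below 0.012 m and x of jar1 in the frame of sled between -0.06 and 0.06 m and y of jar1 in the frame of sled between -0.11 and 0.11 m and z of each of jar2, jar5 in the frame of rework_tray below 0.012 m and x of jar2 in the frame of rework_tray between -0.065 and 0.065 m and y of jar2 in the frame of rework_tray between -0.022 and 0.022 m and x of jar3 in the frame of sled between -0.06 and 0.06 m and y of jar3 in the frame of sled between -0.11 and 0.11 m and x of jar4 in the frame of sled between -0.06 and 0.06 m and y of jar4 in the frame of sled between -0.11 and 0.11 m and x of jar5 in the frame of rework_tray between -0.065 and 0.065 m and y of jar5 in the frame of rework_tray between -0.022 and 0.022 m and x of jar6 in the frame of sled between -0.06 and 0.06 m and y of jar6 in the frame of sled between -0.11 and 0.11 m); the robot touches nothing.
It fails at once if a glass jar or its cap is squeezed with more than about 80 N a finger (contact force between the fingers and jar1 above 170 N or contact force between the fingers and jar2 above 170 N or contact force between the fingers and jar3 above 170 N or contact force between the fingers and jar4 above 170 N or contact force between the fingers and jar5 above 170 N or contact force between the fingers and jar6 above 170 N).
It fails at once if a bystander is moved by more than 30 mm (distance of any of tape_roll, stapler, sanitizer, glove_box, mug, spatula from where it was at the start of the episode above 0.03 m).
Of jar2, jar5 only 1 to 2 are there at a start; the rules pass over those that are not, and their reading is None.
Of jar1, jar3, jar4, jar6 only 2 to 3 are there at a start; the rules pass over those that are not, and their reading is None.
At some moment in a run one of rework_tray may be knocked a few centimetres aside while the robot is not near it.
Once in a run the grip may slacken for a moment while it holds something.
It also fails if it takes over 210 s, if anything falls off the work surface, if the arm or the gripper's body presses on something with over 40 N, if the wrist force passes 120 N, or if a joint passes its speed limit or range.

## Working session

There is one attempt and no reset: what is moved stays moved. The work goes in short steps, Python scripts to look and compute and a tool call to move; the robot and the scene stay as the last step left them, time stands still between calls to the robot, and variables do not carry over. Pictures are saved under pics/ and viewed, about 12 in all and at most 16, crops included, and the job is handed in when it is done.

Besides the shell and the picture viewer there is one more tool, called after "Emit:" as name(argument=value, ...), one argument or row to a line, values as JSON. step_arm: Moves the arm, as the interface text tells. Its arguments: {"type":"object","properties":{"motion":{"type":"array"},"newtons":{"type":"number"}},"required":["motion"]}

```bash
mkdir -p pics
cat > h.py <<'E'
import numpy as np, cv2
from rig import get_state, cams, manip
from scipy.spatial.transform import Rotation as Ro
def par(n,s=None):
    p=cams.camera_params(n); f=210/np.tan(np.radians(p['vfov'])/2)
    K=np.array([[f,0,p['cx']],[0,f,p['cy']],[0,0,1]]); d=np.array(p['dist_coeffs'],float)
    if n=='wrist':
        s=s or get_state(); T=np.array(p['T_tool_cam']); W=np.eye(4)
        W[:3,:3]=Ro.from_rotvec(s['eef_rot']).as_matrix(); W[:3,3]=s['ee_pos']
        M=np.linalg.inv(W@T); R,t=M[:3,:3],M[:3,3]
    else: R,t=np.array(p['R']),np.array(p['t'])
    return K,d,R,t
def ray(P,uv,z):
    K,d,R,t=P; uv=np.array(uv,float).reshape(-1,1,2)
    n=cv2.undistortPoints(uv,K,d)[:,0]; dr=np.c_[n,np.ones(len(n))]@R; c=-R.T@t
    return c+dr*((z-c[2])/dr[:,2])[:,None]
def proj(P,X):
    K,d,R,t=P
    return cv2.projectPoints(np.array(X,float).reshape(-1,3),cv2.Rodrigues(R)[0],t,K,d)[0][:,0]
def snap(n,f):
    s=get_state(); im=cams.capture(n)[:,:,::-1].copy(); cv2.imwrite('pics/'+f+'.png',im); return im,par(n,s)
E
python3 - <<'E'
from h import *
a,P=snap('top','top0'); b,Q=snap('side','side0')
print(get_state()); print(-P[2].T@P[3],-Q[2].T@Q[3]); print(cams.camera_params('wrist'))
E
```

```text
{'time': 0.1, 'q': array([ 1.02434933e+00,  1.24457317e-01,  1.65149049e+00, -8.92001335e-06,
        1.36753299e+00, -8.25722910e-02]), 'joint_vel': array([-7.25057594e-04, -1.55178446e-03, -3.52729518e-03, -1.78166056e-03,
        3.96682239e-03, -6.72651749e-06]), 'tau': array([ 4.55541649e-04, -4.24929535e+01, -3.66653538e+01, -3.18395746e-05,
        3.96812917e-03, -1.32684383e-05]), 'ee_pos': array([290.57583007, 580.88336818, 255.19238553]), 'eef_rot': array([-7.22001858e-01, -3.05690894e+00,  2.82412771e-03]), 'contact_force': array([0.23539047, 0.28544196, 0.62834392]), 'ft_torque': array([-0.00399331,  0.01544063, -0.04568015]), 'width': 85.33175745843144}
[ 408.37764931   77.59513645 1412.81204335] [ 396.34623955 1232.96915563  913.70646694]
{'vfov': 59.10179035650293, 'cx': 274.005968475314, 'cy': 212.37460620208452, 'dist_coeffs': array([0.0293263, 0.       , 0.       , 0.       , 0.       ]), 'T_tool_cam': array([[-3.54512493e-04, -9.52150647e-01, -3.05628891e-01,
         7.77043478e+01],
       [ 9.99998797e-01, -7.99121331e-04,  1.32962504e-03,
         3.23256339e-01],
       [-1.51023791e-03, -3.05628052e-01,  9.52149785e-01,
        -1.18499636e+02],
       [ 0.00000000e+00,  0.00000000e+00,  0.00000000e+00,
         1.00000000e+00]])}
```

View pics/top0.png

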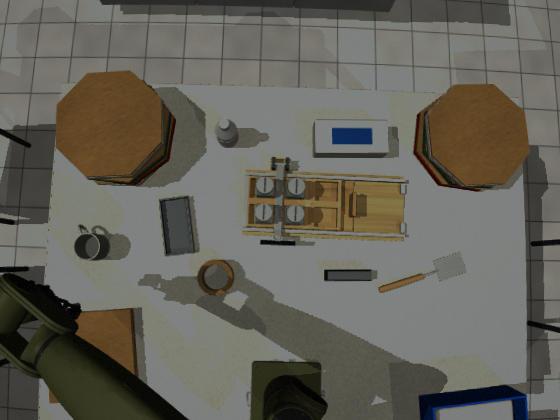

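View pics/side0.png

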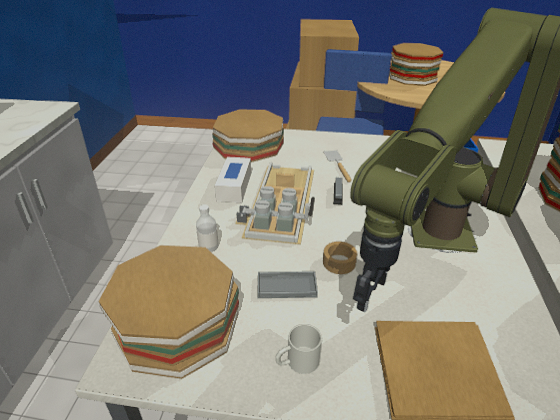

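Top view: the fixture spans (243–408, 170–240) and opens to the right (world −y). Four jars sit at (265,186), (296,186), (264,212) and (296,212). The bar is at column 280 with its grip at (278,242), the pull plate is at (357,204), and the tray is at (177,226). I'll enlarge this.

Run:
```python
from h import *
a=cv2.imread('pics/top0.png')
c=cv2.resize(a[150:262,150:420],None,fx=2.96,fy=2.96,interpolation=cv2.INTER_CUBIC); c=cv2.convertScaleAbs(c,alpha=1.5,beta=10); cv2.imwrite('pics/top0c.png',c); print(c.shape)
P=par('top'); print(ray(P,[[177,226]],22),ray(P,[[278,242]],85),ray(P,[[357,204]],60))
```

```text
(332, 799, 3)
[[495.60146413 337.47265949  22.        ]] [[454.67574667  35.69781129  85.        ]] [[ 573.3197612  -194.89663319   60.        ]]
```

View pics/top0c.png

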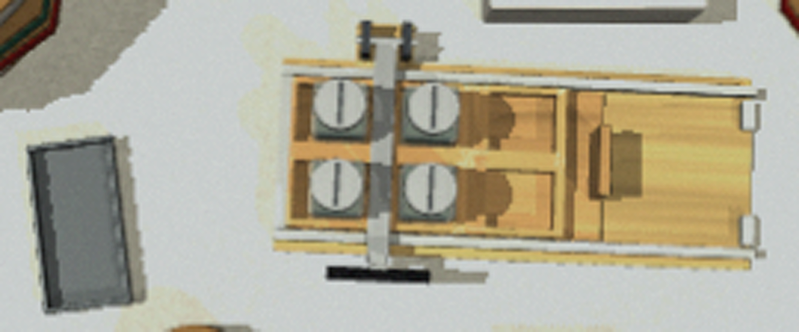

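Run:
```python
from h import *
P=par('top')
px=np.array([[339,105],[432,107],[336,186],[430,189],[378,274]])/2.96+[150,150]
z=np.array([106,106,106,106,88]); L=np.array([[39,140],[39,50],[-39,140],[-39,50],[-123,95]],float)
W=np.vstack([ray(P,p,h)[:,:2] for p,h in zip(px,z)])
a=L-L.mean(0);b=W-W.mean(0); th=np.arctan2((a[:,0]*b[:,1]-a[:,1]*b[:,0]).sum(),(a*b).sum())
R=np.array([[np.cos(th),-np.sin(th)],[np.sin(th),np.cos(th)]]); t=W.mean(0)-R@L.mean(0)
print(th,t); print(W-(L@R.T+t))
pl=ray(P,np.array([603,160])/2.96+150,72)[0][:2]; print('plate fix',R.T@(pl-t))
for q in [[762,95],[765,253],[285,70],[277,235]]: print('rail',R.T@(ray(P,np.array(q)/2.96+150,26)[0][:2]-t))
tc=np.vstack([ray(P,np.array(q)/2.96+150,22)[:,:2] for q in [[29,146],[113,136],[131,301],[46,312]]]); print('tray',tc.mean(0),tc)
print('grip',R@[-123,95-28]+t,R@[-123,95+28]+t)
```

```text
-0.009052351930967614 [573.51289854 -60.46511622]
[[-0.87126976 -0.42822626]
 [ 0.70109085  0.24572931]
 [-0.97333988 -0.5526926 ]
 [-0.41700505 -0.21525939]
 [ 1.56052384  0.95044894]]
plate fix [  -0.99170835 -122.35605363]
rail [  78.68568934 -296.43517421]
rail [ -84.36884395 -299.91797127]
rail [ 84.65034183 196.23722664]
rail [-84.03114041 197.06289201]
tray [497.33828956 337.95504099] [[574.54965444 393.84138726]
 [587.3444806  308.18755771]
 [420.6495558  282.16563156]
 [406.8094674  367.62558742]]
grip [451.12443742   7.64556272] [451.63136221  63.64326828]
```

Emit:
step_arm(
  motion=[
    [0.2,0,0,0,8],
    [0.5,0,0,0,8],
    [0.5,0,0,0,8],
    [0.5,0,0,0,8],
    [0.5,0,0,0,8],
    [0.5,0,0,0,8],
    [0.5,0,0,0,8],
    [0.5,0,0,0,8],
    [0.5,-0.04,0.013,0,0],
    [0.5,-0.04,0.013,0,0],
    [0.5,-0.04,0.013,0,0],
    [0.5,-0.04,0.013,0,0],
    [0.5,-0.04,0.013,0,0],
    [0.5,-0.04,0.013,0,0],
    [0.5,-0.04,0.013,0,0],
    [0.5,-0.04,0.013,0,0],
    [0.5,-0.04,0.013,0,0],
    [0.5,-0.04,0.013,0,0],
    [0.5,-0.04,0.013,0,0],
    [0.5,-0.04,0.013,0,0],
  ],
  newtons=40,
)

```text
time: 2.1
ee_pos: [441.9, 98.1, 256.0]
eef_rot: [-2.232, -2.21, 0.0]
contact_force: [0.3, 1.1, 0.1]
width: 42.4
```

Emit:
step_arm(
  motion=[
    [0.5,-0.045,0.005,0.02,0],
    [0.5,-0.045,0.005,0.03,0],
    [0.5,0,0,0.03,0],
    [0.5,0,0,0,0],
    [0.5,0,0,0,0],
  ],
)

```text
time: 2.6
ee_pos: [450.3, 13.5, 178.4]
eef_rot: [-2.231, -2.209, 0.001]
contact_force: [-0.1, 0.2, 0.7]
width: 42.7
```

Run:
```python
from h import *
a,P=snap('wrist','w1'); s=get_state(); print(s['ee_pos'],proj(P,[[451.3,36,85],[451.1,8,85],[451,-14,85],[451.6,86,85]]))
```

```text
[451.18136871  13.72160835 179.80531326] [[274.25292905 193.1532751 ]
 [274.38788223 237.33182976]
 [274.57778176 269.82238055]
 [273.87970451 104.82748491]]
```

View pics/w1.png

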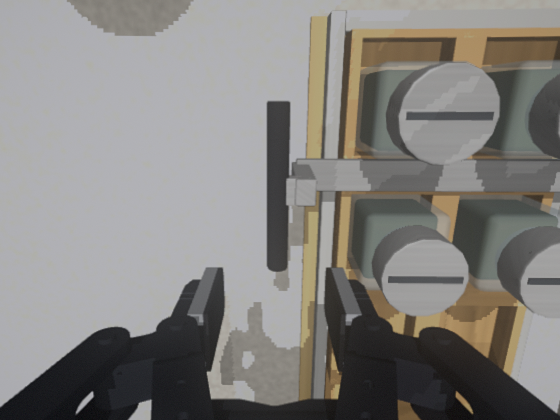

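Wrist view: the black grip spans rows 103–270 at column 278, which agrees with the estimate to about 2 mm. The jars and caps are where I predicted. Descending and gripping.

Emit:
step_arm(
  motion=[
    [0.5,-0.006,0.002,0.03,0],
    [0.5,0,0,0.03,0],
    [0.5,0,0,0.02,0],
    [0.5,0,0,0.008,0],
    [0.5,0,0,0,0],
    [0.8,0,0,0,0],
    [1,0,0,0,0],
    [1,0,0,0,0],
    [1,0,0,0,0],
    [1,0,0,0,0],
    [1,0,0,0,0],
  ],
  newtons=40,
)

```text
time: 3.75
ee_pos: [452.0, 7.4, 92.5]
eef_rot: [-2.231, -2.209, 0.003]
contact_force: [-8.9, 0.7, 9.6]
width: 11.4
```

Emit:
step_arm(
  motion=[
    [1,0,0.0057,-0.0235,0],
    [1,0,0.008,-0.0228,0],
    [1,0,0.0102,-0.022,0],
    [1,0,0.0124,-0.0207,0],
    [1,0,0.0144,-0.0195,0],
    [1,0,0.0162,-0.0179,0],
    [1,0,0.018,-0.0162,0],
    [1,0,0.0195,-0.0144,0],
    [1,0,0.0209,-0.0123,0],
    [1,0,0.0219,-0.0102,0],
    [1,0,0.0228,-0.0078,0],
    [1,0,0.0236,-0.0056,0],
    [1,0,0.0239,-0.0033,0],
    [1,0,0.0242,-0.0008,0],
    [1,0,0.0242,0.0016,0],
    [1,0,0,0,0],
    [1,0,0,0,0],
    [1,0,0,0,0],
  ],
)

```text
time: 5.55
ee_pos: [719.5, 3.7, 289.0]
eef_rot: [2.23, 2.206, 0.004]
contact_force: [2.0, -3.5, 5.0]
width: 11.3
```

Run:
```python
from h import *
b,Q=snap('side','side1'); print(proj(Q,[[573.5+115,-60+95,40],[573.5+143,8+30,282]]))
cv2.imwrite('pics/side1c.png',cv2.resize(b[60:280,180:460],None,fx=2,fy=2))
```

```text
[[243.37613745 210.45981726]
 [231.10907252 148.52683033]]
```

View pics/side1c.png

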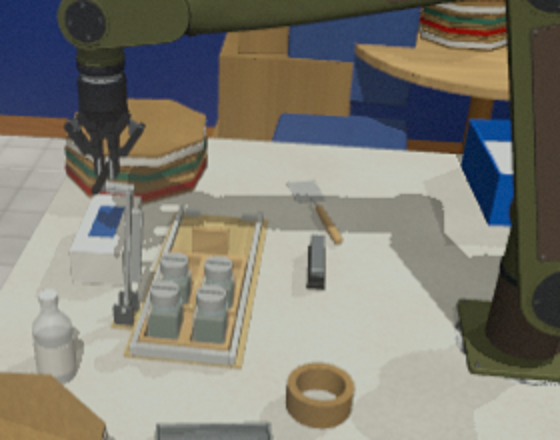

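The side view shows the bar standing fully up in the gripper, with the sled and its four jars still in place. Releasing, then moving to the pull plate.

Emit:
step_arm(
  motion=[
    [0.7,0,0,0,0],
    [0.5,0,0,0,0],
    [0.5,0,0,0,0],
    [0.5,0,0,-0.025,0],
    [0.5,0,0,-0.035,0],
    [0.5,-0.02,-0.02,0,0],
    [0.5,-0.04,-0.03,0,0],
    [0.5,-0.04,-0.03,0,0],
    [0.5,-0.04,-0.03,0,0],
    [0.5,-0.04,-0.03,0,0],
    [0.5,-0.01,-0.008,0.03,0],
    [0.5,0,0,0.03,8.5],
    [0.5,0,0,0.03,8.5],
    [0.5,0,0,0.03,8.5],
    [0.5,0,0,0.03,8.5],
    [0.5,0,0,0.02,8.5],
    [0.5,0,0,0,8.5],
    [0.5,0,0,0,8.5],
    [0.5,0,0,0,8.5],
    [0.5,0,0,0,8.5],
  ],
)

```text
time: 7.6
ee_pos: [568.2, -183.4, 175.5]
eef_rot: [-3.122, -0.344, 0.002]
contact_force: [-0.2, -1.0, 0.1]
width: 42.8
```

Emit:
step_arm(
  motion=[
    [0.5,0,0,0,8.5],
    [0.5,0,0,0,5],
    [0.5,0,0,0,0],
    [0.5,0,0,0,0],
  ],
)

```text
time: 8.0
ee_pos: [568.4, -183.6, 175.8]
eef_rot: [-3.141, 0.012, 0.001]
contact_force: [0.9, 0.4, -0.3]
width: 42.6
```

Run:
```python
from h import *
s=get_state(); print(s['q'],s['ee_pos'],s['eef_rot'])
a,P=snap('wrist','w2'); print(proj(P,[[571,-184,72],[571+35,-184,72],[571-35,-184,72]]))
t,T=snap('top','top2'); cv2.imwrite('pics/w2.png',np.hstack([cv2.resize(a,(400,300)),cv2.resize(t,(400,300))]))
cv2.imwrite('pics/w2full.png',a)
```

```text
[-4.02386857e-01  7.26170589e-02  1.84469402e+00  1.28566712e-04
  1.22494355e+00  1.17624972e+00] [ 568.40179101 -183.63161159  175.80582696] [-3.14119981e+00  1.23824706e-02  8.84543226e-04]
[[275.19196573 220.02705345]
 [274.77261528 165.32445597]
 [275.57625408 269.99176699]]
```

View pics/w2.png

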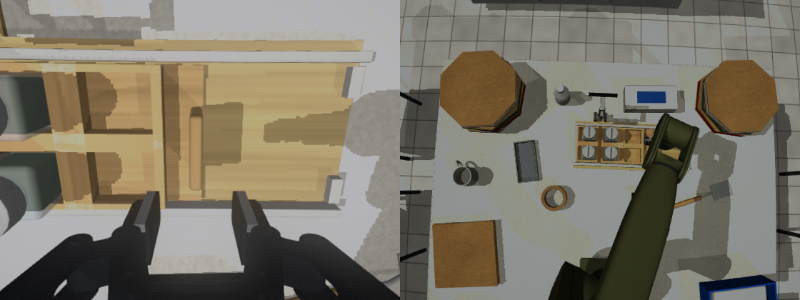

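Wrist view: the plate is centred at about (276,208) full-scale, almost between the fingers. The top view shows the bar up with the sled still locked. Gripping the plate.

Emit:
step_arm(
  motion=[
    [0.5,0.004,0,0.03,0],
    [0.5,0,0,0.03,0],
    [0.5,0,0,0.03,0],
    [0.5,0,0,0.019,0],
    [0.5,0,0,0,0],
    [0.8,0,0,0,0],
    [1,0,0,0,0],
    [1,0,0,0,0],
    [1,0,0,0,0],
    [1,0,0,0,0],
  ],
  newtons=50,
)

```text
time: 9.1
ee_pos: [574.0, -184.4, 69.2]
eef_rot: [3.14, -0.016, 0.005]
contact_force: [-0.2, 1.0, 5.9]
width: 11.0
```

Emit:
step_arm(
  motion=[
    [1,0,0.005,0,0],
    [1,0,0.01,0,0],
    [1,0,0.01,0,0],
    [1,0,0.01,0,0],
    [1,0,0.01,0,0],
    [1,0,0.01,0,0],
    [1,0,0.01,0,0],
    [1,0,0.01,0,0],
    [1,0,0.01,0,0],
    [1,0,0.01,0,0],
    [1,0,0.01,0,0],
    [1,0,0.01,0,0],
    [1,0,0.01,0,0],
    [1,0,0.01,0,0],
    [1,0,0.005,0,0],
    [1,0,0,0,0],
    [1,0,0,0,0],
  ],
)

```text
time: 10.8
ee_pos: [572.5, -323.4, 69.1]
eef_rot: [-3.141, 0.015, -0.004]
contact_force: [-0.3, 4.2, 7.2]
width: 11.3
```

Emit:
step_arm(
  motion=[
    [0.7,0,0,0,0],
    [0.5,0,0,0,0],
    [0.5,0,0,0,0],
    [0.5,0,0,-0.03,0],
    [0.5,0,0,-0.045,0],
    [0.5,0,0,-0.045,0],
    [0.5,0,0,-0.045,0],
    [0.5,0,0,-0.045,0],
    [0.5,0,0,-0.045,0],
    [0.5,0,0,-0.025,0],
    [0.5,0.018,-0.041,0,0],
    [0.5,0.018,-0.041,0,0],
    [0.5,0.018,-0.041,0,0],
    [0.5,0.018,-0.041,0,0],
    [0.5,0.018,-0.041,0,0],
    [0.5,0.018,-0.041,0,0],
    [0.5,0.018,-0.041,0,0],
    [0.5,0.018,-0.041,0,0],
    [0.5,0,0,0,0],
  ],
)

```text
time: 12.7
ee_pos: [719.5, 7.4, 345.7]
eef_rot: [-3.14, 0.007, 0.002]
contact_force: [-0.3, -0.7, -0.1]
width: 43.1
```

Emit:
step_arm(
  motion=[
    [0.5,0,0,0,-8.5],
    [0.5,0,0,0,-8.5],
    [0.5,0,0,0,-8.5],
    [0.5,0,0,0,-8.5],
    [0.5,0,0,0,-8.5],
    [0.5,0,0,0,-8.5],
    [0.5,0,0,0,-8.5],
    [0.5,0,0,0,-8.5],
    [0.5,0,0,0,-8.5],
    [0.5,0,0,0,-8.5],
    [0.5,0,0,0,-5],
    [0.5,0,0,0,0],
    [0.5,0,0,0,0],
  ],
)

```text
time: 14.0
ee_pos: [718.3, 1.9, 346.8]
eef_rot: [-2.235, -2.207, 0.001]
contact_force: [-0.2, 0.4, -0.8]
width: 42.8
```

Run:
```python
from h import *
s=get_state(); print(s['q'],s['ee_pos'],s['eef_rot'])
a,P=snap('wrist','w3'); print(proj(P,[[719,4+28,283],[719,4,283],[719,4-22,283]]))
t,T=snap('top','top3'); cv2.imwrite('pics/w3c.png',np.hstack([cv2.resize(a,(400,300)),cv2.resize(t[130:280,220:420],(400,300))]))
```

```text
[-7.19509299e-02  2.35260425e-01  1.37390056e+00 -2.68263879e-04
  1.53298344e+00 -5.94590216e-02] [718.33211975   1.89767708 346.75368565] [-2.23509220e+00 -2.20736713e+00  8.87894907e-04]
[[273.15885658 193.57756121]
 [273.87207259 244.59675505]
 [274.39093401 281.74216837]]
```

View pics/w3c.png

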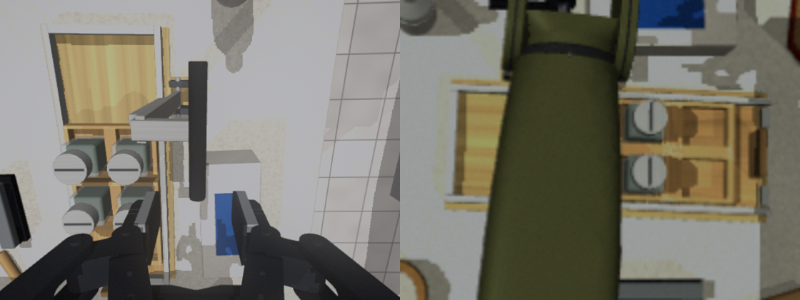

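Wrist view: the bar grip is at column 277 full-scale, between the fingers. The top view shows the sled out against the lugs. Re-gripping the bar and swinging it down.

Emit:
step_arm(
  motion=[
    [0.5,0.002,0.001,0.03,0],
    [0.5,0,0,0.02,0],
    [0.5,0,0,0.007,0],
    [0.5,0,0,0,0],
    [0.8,0,0,0,0],
    [1,0,0,0,0],
    [1,0,0,0,0],
    [1,0,0,0,0],
    [1,0,0,0,0],
  ],
  newtons=40,
)

```text
time: 15.0
ee_pos: [720.2, 4.5, 292.3]
eef_rot: [2.231, 2.208, 0.003]
contact_force: [0.2, -0.0, 5.5]
width: 11.5
```

Emit:
step_arm(
  motion=[
    [1,0,-0.0242,-0.0016,0],
    [1,0,-0.0242,0.0008,0],
    [1,0,-0.0239,0.0033,0],
    [1,0,-0.0236,0.0056,0],
    [1,0,-0.0228,0.0078,0],
    [1,0,-0.0219,0.0102,0],
    [1,0,-0.0209,0.0123,0],
    [1,0,-0.0195,0.0144,0],
    [1,0,-0.018,0.0162,0],
    [1,0,-0.0162,0.0179,0],
    [1,0,-0.0144,0.0195,0],
    [1,0,-0.0124,0.0207,0],
    [1,0,-0.0102,0.022,0],
    [1,0,-0.008,0.0228,0],
    [1,0,-0.0057,0.0235,0],
    [1,0,0,0,0],
    [1,0,0,0,0],
    [1,0,0,0,0],
  ],
)

```text
time: 16.8
ee_pos: [452.4, 7.9, 94.0]
eef_rot: [-2.23, -2.208, 0.002]
contact_force: [-2.6, 5.3, -1.8]
width: 11.3
```

Emit:
step_arm(
  motion=[
    [1,0,-0.0005,0.003,0],
    [1,0,0,0.003,0],
    [1,0,0,0,0],
    [1,0,0,0,0],
  ],
)

```text
time: 17.2
ee_pos: [452.1, 7.9, 91.3]
eef_rot: [-2.229, -2.207, 0.005]
contact_force: [-16.2, 6.0, 20.0]
width: 11.6
```

Emit:
step_arm(
  motion=[
    [0.8,0,0,0,0],
    [0.5,0,0,0,0],
    [0.5,0,0,0,0],
    [0.5,0,0,-0.03,0],
    [0.3,0,0,-0.045,0],
    [0.3,0,0,-0.045,0],
    [0.3,0,0,0,0],
    [0.3,0,0,0,0],
  ],
)

```text
time: 18.0
ee_pos: [454.1, 6.9, 210.2]
eef_rot: [2.231, 2.208, 0.003]
contact_force: [-0.2, -0.7, -1.0]
width: 59.4
```

Run:
```python
from h import *
s=get_state(); print(s['ee_pos'],s['width'])
t,T=snap('top','top4')
c=cv2.resize(t[140:270,220:420],None,fx=4,fy=4,interpolation=cv2.INTER_CUBIC); c=cv2.convertScaleAbs(c,alpha=1.4,beta=10)
X=[[573.5+sx*39-0.0*0,-60.5+y,106] for y in (1,-89) for sx in (1,-1)]
p=proj(T,X); print(p,(p-[220,140])*4)
for q in (p-[220,140])*4: cv2.circle(c,tuple(int(v) for v in q),3,(0,0,255),-1)
cv2.imwrite('pics/top4c.png',c)
```

```text
[454.0644504    6.93871134 210.16501028] 59.40249277075406
[[313.10014884 187.07350543]
 [312.64218822 214.36889939]
 [344.52780926 188.03824536]
 [344.29370797 215.27115404]] [[372.40059537 188.2940217 ]
 [370.56875288 297.47559757]
 [498.11123702 192.15298145]
 [497.17483187 301.08461617]]
```

View pics/top4c.png

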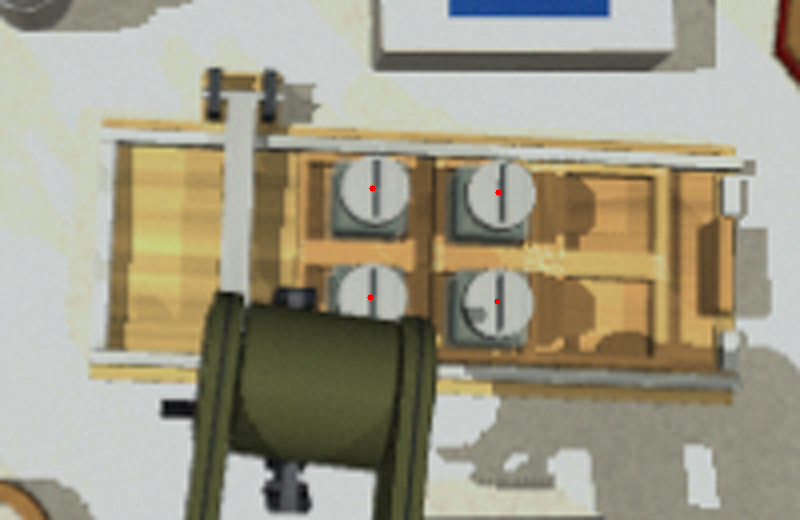

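Bar down and sled out; caps in the crop are at (375,188), (373,297), (500,195) and (498,301), within 2 mm of prediction. I'll start with jar B, near side at +y.

Emit:
step_arm(
  motion=[
    [0.25,0,0,0,8.5],
    [0.25,0,0,0,8.5],
    [0.25,0,0,0,8.5],
    [0.25,0,0,0,8.5],
    [0.25,0,0,0,8.5],
    [0.25,0,0,0,8.5],
    [0.25,0,0,0,8.5],
    [0.25,0,0,0,8.5],
    [0.25,0,0,0,8.5],
    [0.25,0,0,0,8.5],
    [0.25,0,0,0,5],
    [0.25,0.04,0.034,0,0],
    [0.25,0.04,0.034,0.02,0],
    [0.25,0,0,0.02,0],
    [0.25,0,0,0,0],
    [0.25,0,0,0,0],
    [0.25,0,0,0,0],
  ],
  newtons=25,
)

```text
time: 19.75
ee_pos: [525.9, -55.7, 171.1]
eef_rot: [3.142, -0.015, 0.0]
contact_force: [-0.1, -0.3, -0.1]
width: 64.1
```

```bash
cat > cap.py <<'E'
from h import *
import sys
def caps(name,f):
    s=get_state(); im,P=snap(name,f)
    g=cv2.cvtColor(im,cv2.COLOR_BGR2HSV); m=((g[:,:,1]<45)&(g[:,:,2]>110)).astype(np.uint8)*255
    c=cv2.HoughCircles(cv2.medianBlur(cv2.cvtColor(im,cv2.COLOR_BGR2GRAY),5),cv2.HOUGH_GRADIENT,1.2,60,param1=120,param2=28,minRadius=35,maxRadius=85)
    print('tcp',s['ee_pos'],'yaw',np.degrees(2*np.arctan2(s['eef_rot'][1],s['eef_rot'][0])))
    if c is not None:
        for u,v,r in c[0]: print([u,v,r],ray(P,[[u,v]],106)[0][:2])
    return im,P
if __name__=='__main__': caps(*sys.argv[1:])
E
python3 cap.py wrist w5
```

```text
tcp [525.90895788 -55.71394055 171.13508166] yaw -0.5375398377032421
[np.float32(277.80002), np.float32(71.4), np.float32(57.800003)] [614.45153174 -58.01434221]
[np.float32(469.80002), np.float32(81.0), np.float32(60.559998)] [ 608.97523973 -146.74326528]
[np.float32(281.40002), np.float32(225.00002), np.float32(48.440002)] [539.03567261 -59.41698693]
[np.float32(448.2), np.float32(217.8), np.float32(54.68)] [ 542.24466078 -146.02143074]
[np.float32(402.6), np.float32(90.600006), np.float32(79.04)] [ 605.31719382 -116.35701553]
[np.float32(550.2), np.float32(83.4), np.float32(74.96)] [ 607.15240073 -183.25667331]
[np.float32(108.600006), np.float32(186.6), np.float32(57.68)] [560.53603301  28.05558153]
[np.float32(120.600006), np.float32(293.40002), np.float32(39.32)] [499.53005695  30.18850379]
```

View pics/w5.png

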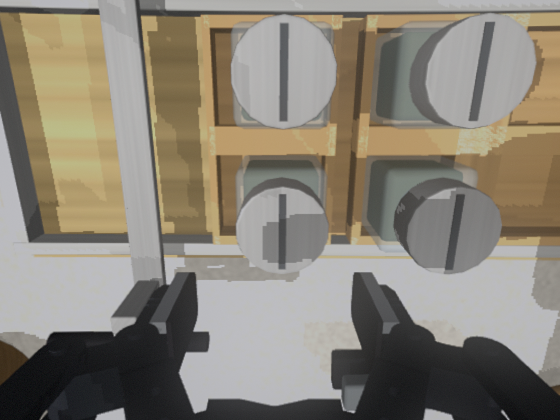

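Wrist view: cap centres are at B (282,230), A (284,71), C (481,71) and D (449,226).

Run:
```python
from h import *
print(ray(par('wrist'),[[282,230],[284,71],[481,71],[449,226]],106))
```

```text
[[ 536.37139826  -59.75413294  106.        ]
 [ 615.00949771  -60.90584884  106.        ]
 [ 613.59995551 -151.49736337  106.        ]
 [ 537.86506765 -147.36912767  106.        ]]
```

Emit:
step_arm(
  motion=[
    [0.25,0.01,0.005,0,0],
    [0.25,0,0,0.02,8.5],
    [0.25,0,0,0.03,8.5],
    [0.25,0,0,0.013,0],
    [0.25,0,0,0.01,0],
    [0.25,0,0,0,0],
    [0.45,0,0,0,0],
    [0.6,0,0,0,0],
    [0.7,0,0,0,0],
    [0.8,0,0,0,0],
    [0.8,0,0,0,0],
  ],
  newtons=25,
)

```text
time: 20.9
ee_pos: [537.0, -61.3, 99.0]
eef_rot: [-3.105, 0.48, -0.003]
contact_force: [0.0, 0.3, 3.2]
width: 49.2
```

Run:
```python
from h import *
s=get_state(); print(s['ee_pos'],s['eef_rot'],s['contact_force'],s['ft_torque'],s['width'])
```

```text
[536.98525418 -61.33722281  99.00451005] [-3.10477245  0.47955031 -0.00337814] [0.02838687 0.33069615 3.15819519] [ 0.069913   -0.06175089 -0.04239694] 49.23834970131025
```

Gripped at 49 mm. Twisting anticlockwise 36° slowly, reading the moment partway.

Emit:
step_arm(
  motion=[
    [0.8,0,0,0,-3],
    [0.8,0,0,0,-3],
    [0.8,0,0,0,-3],
    [0.8,0,0,0,-3],
    [0.8,0,0,0,-3],
    [0.8,0,0,0,-3],
  ],
)

```text
time: 21.5
ee_pos: [536.8, -61.1, 99.0]
eef_rot: [-3.141, -0.015, -0.002]
contact_force: [-0.5, 1.9, 5.7]
width: 49.4
```

```bash
cat > st.py <<'E'
from h import *
s=get_state(); print(s['ee_pos'].round(1),s['contact_force'].round(1),s['ft_torque'].round(3),round(s['width'],1),'yaw',np.degrees(2*np.arctan2(s['eef_rot'][1],s['eef_rot'][0])).round(1),'q6',s['q'][5].round(2))
E
python3 st.py
```

```text
[536.8 -61.1  99. ] [-0.5  1.9  5.7] [ 0.233  0.079 -0.035] 49.4 yaw -359.5 q6 1.35
```

Emit:
step_arm(
  motion=[
    [0.8,0,0,0,-3],
    [0.8,0,0,0,-3],
    [0.8,0,0,0,-3],
    [0.8,0,0,0,-3],
    [0.8,0,0,0,-3],
    [0.8,0,0,0,-3],
  ],
)

```text
time: 22.1
ee_pos: [536.6, -60.9, 99.0]
eef_rot: [-3.1, -0.506, -0.001]
contact_force: [-0.7, 2.0, 5.7]
width: 49.5
```

```bash
python3 st.py
```

```text
[536.6 -60.9  99. ] [-0.7  2.   5.7] [0.321 0.273 0.021] 49.5 yaw -341.5 q6 1.03
```

Little moment, so B looks loose. I'll release it and photograph it from above.

Emit:
step_arm(
  motion=[
    [0.5,0,0,0,0],
    [0.25,0,0,0,0],
    [0.25,0,0,0,0],
    [0.25,0,0,-0.03,0],
    [0.25,0,0,-0.03,6],
    [0.25,0,0,0,6],
    [0.25,0,0,0,6],
    [0.25,0.0,0,0,0],
    [0.25,0.025,0,0,0],
    [0.25,0.03,0,0,0],
    [0.25,0.022,0,0,0],
    [0.25,0,0,0,8.5],
    [0.25,0,0,0,8.5],
    [0.25,0,0,0.03,0],
    [0.25,0,0,0.02,0],
    [0.25,0,0,0.01,0],
    [0.25,0,0,0,0],
  ],
)

```text
time: 23.8
ee_pos: [611.7, -60.5, 95.5]
eef_rot: [-3.109, 0.451, 0.007]
contact_force: [0.3, -0.1, -0.3]
width: 63.7
```

```bash
python3 st.py
```

```text
[611.7 -60.5  95.5] [ 0.3 -0.1 -0.3] [-0.006  0.029 -0.034] 63.7 yaw 343.5 q6 1.67
```

Emit:
step_arm(
  motion=[
    [0.25,0.002,0,-0.002,0],
    [0.45,0,0,0,0],
    [0.6,0,0,0,0],
    [0.7,0,0,0,0],
    [0.8,0,0,0,0],
    [0.8,0,0,0,0],
    [0.8,0,0,0,-3],
    [0.8,0,0,0,-3],
    [0.8,0,0,0,-3],
    [0.8,0,0,0,-3],
    [0.8,0,0,0,-3],
    [0.8,0,0,0,-3],
  ],
)

```text
time: 25.0
ee_pos: [616.6, -60.7, 101.9]
eef_rot: [-3.14, -0.042, -0.006]
contact_force: [0.7, 3.2, 6.4]
width: 49.4
```

```bash
python3 st.py
```

```text
[616.6 -60.7 101.9] [0.7 3.2 6.4] [ 0.55  -0.157 -0.017] 49.4 yaw -358.5 q6 1.36
```

Emit:
step_arm(
  motion=[
    [0.8,0,0,0,-3],
    [0.8,0,0,0,-3],
    [0.8,0,0,0,-3],
    [0.8,0,0,0,-3],
    [0.8,0,0,0,-3],
    [0.8,0,0,0,-3],
  ],
)

```text
time: 25.6
ee_pos: [616.3, -59.8, 102.0]
eef_rot: [-3.094, -0.532, -0.005]
contact_force: [-0.4, 4.9, 7.2]
width: 49.3
```

```bash
python3 st.py
```

```text
[616.3 -59.8 102. ] [-0.4  4.9  7.2] [ 1.019  0.115 -0.069] 49.3 yaw -340.5 q6 1.04
```

Emit:
step_arm(
  motion=[
    [0.5,0,0,0,0],
    [0.25,0,0,0,0],
    [0.25,0,0,0,0],
    [0.25,0,0,-0.03,0],
    [0.25,0,0,-0.04,6],
    [0.25,0,0,0,6],
    [0.25,0,0,0,6],
    [0.25,-0.04,0.02,0,0],
    [0.25,-0.04,0.03,0,0],
    [0.25,0,0.039,0,0],
    [0.25,0,0,0,0],
    [0.25,0,0,0,0],
    [0.25,0,0,0,0],
  ],
)

```text
time: 26.9
ee_pos: [537.5, -151.7, 169.7]
eef_rot: [-3.141, -0.04, 0.001]
contact_force: [0.5, -0.2, 0.2]
width: 64.0
```

```bash
python3 st.py; python3 -c "
from h import *
snap('wrist','w6')"
```

```text
[ 537.5 -151.7  169.7] [ 0.5 -0.2  0.2] [ 0.038  0.026 -0.006] 64.0 yaw -358.6 q6 1.17
```

View pics/w6.png

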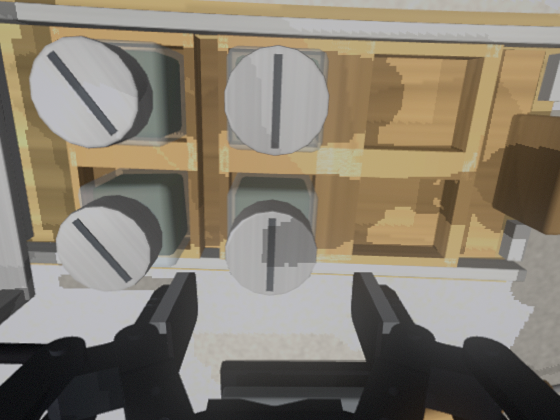

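Caps A (85,92) and B (104,250) both turned by about 38°, so both are loose. Now D at (271,253) and C at (277,100).

Run:
```python
from h import *
print(ray(par('wrist'),[[271,253],[277,100],[104,250],[85,92]],106))
```

```text
[[ 535.2989115  -149.63919888  106.        ]
 [ 613.61706458 -150.66508186  106.        ]
 [ 534.85793433  -60.96453843  106.        ]
 [ 614.51333649  -61.51986459  106.        ]]
```

Emit:
step_arm(
  motion=[
    [0.25,0,-0.001,0.02,8.5],
    [0.25,0,0,0.03,8.5],
    [0.25,0,0,0.02,0],
    [0.25,0,0,0.002,0],
    [0.25,0,0,0,0],
    [0.45,0,0,0,0],
    [0.6,0,0,0,0],
    [0.7,0,0,0,0],
    [0.8,0,0,0,0],
    [0.8,0,0,0,0],
    [0.8,0,0,0,-3],
    [0.8,0,0,0,-3],
    [0.8,0,0,0,-3],
    [0.8,0,0,0,-3],
    [0.8,0,0,0,-3],
    [0.8,0,0,0,-3],
  ],
)

```text
time: 28.55
ee_pos: [539.4, -150.7, 99.8]
eef_rot: [-3.139, -0.064, -0.009]
contact_force: [5.2, 5.0, 5.2]
width: 49.2
```

```bash
python3 st.py
```

```text
[ 539.4 -150.7   99.8] [5.2 5.  5.2] [ 0.899 -1.014 -0.833] 49.2 yaw -357.7 q6 1.16
```

Emit:
step_arm(
  motion=[
    [0.8,0,0,0,-3],
    [0.8,0,0,0,-3],
    [0.8,0,0,0,-3],
    [0.8,0,0,0,-3],
    [0.8,0,0,0,-3],
    [0.8,0,0,0,-3],
  ],
)

```text
time: 29.15
ee_pos: [538.7, -149.6, 99.5]
eef_rot: [-3.089, -0.554, -0.006]
contact_force: [2.4, 7.4, 8.2]
width: 49.2
```

```bash
python3 st.py
```

```text
[ 538.7 -149.6   99.5] [2.4 7.4 8.2] [ 1.327 -0.347 -0.935] 49.2 yaw -339.7 q6 0.84
```

D resists with a moment of −0.9 N·m, so it's tight. Next is C.

Emit:
step_arm(
  motion=[
    [0.5,0,0,0,0],
    [0.25,0,0,0,0],
    [0.25,0,0,0,0],
    [0.25,0,0,-0.03,0],
    [0.25,0,0,-0.03,6.5],
    [0.25,0,0,0,6.5],
    [0.25,0,0,0,6.5],
    [0.25,0.0,0,0,0],
    [0.25,0.025,0,0,0],
    [0.25,0.03,0,0,0],
    [0.25,0.02,0.001,0,0],
    [0.25,0,0,0,8.5],
    [0.25,0,0,0,8.5],
    [0.25,0,0,0.03,0],
    [0.25,0,0,0.02,0],
    [0.25,0,0,0.008,0],
    [0.25,0,0,0,0],
  ],
)

```text
time: 30.85
ee_pos: [610.9, -150.7, 97.7]
eef_rot: [-3.11, 0.437, 0.006]
contact_force: [0.2, -0.5, -0.6]
width: 64.0
```

Emit:
step_arm(
  motion=[
    [0.25,0,0,0,0],
    [0.45,0,0,0,0],
    [0.6,0,0,0,0],
    [0.7,0,0,0,0],
    [0.8,0,0,0,0],
    [0.8,0,0,0,0],
    [0.8,0,0,0,-3],
    [0.8,0,0,0,-3],
    [0.8,0,0,0,-3],
    [0.8,0,0,0,-3],
    [0.8,0,0,0,-3],
    [0.8,0,0,0,-3],
  ],
)

```text
time: 32.05
ee_pos: [614.5, -150.4, 101.8]
eef_rot: [-3.14, -0.051, -0.01]
contact_force: [4.3, 4.1, 4.9]
width: 49.4
```

```bash
python3 st.py
```

```text
[ 614.5 -150.4  101.8] [4.3 4.1 4.9] [ 0.698 -0.842 -0.874] 49.4 yaw -358.1 q6 1.21
```

Emit:
step_arm(
  motion=[
    [0.8,0,0,0,-3],
    [0.8,0,0,0,-3],
    [0.8,0,0,0,-3],
    [0.8,0,0,0,-3],
    [0.8,0,0,0,-3],
    [0.8,0,0,0,-3],
  ],
)

```text
time: 32.65
ee_pos: [613.5, -149.7, 101.1]
eef_rot: [-3.092, -0.542, -0.005]
contact_force: [2.7, 5.1, 5.7]
width: 49.4
```

```bash
python3 st.py
```

```text
[ 613.5 -149.7  101.1] [2.7 5.1 5.7] [ 0.847 -0.276 -0.703] 49.4 yaw -340.1 q6 0.9
```

C is tight too. Now picking up loose jar A.

Emit:
step_arm(
  motion=[
    [0.5,0,0,0,0],
    [0.25,0,0,0,0],
    [0.25,0,0,0,0],
    [0.25,0,0,-0.03,0],
    [0.25,0,0,-0.04,6.5],
    [0.25,0,0,0,6.5],
    [0.25,0,0,0,6.5],
    [0.25,0,-0.03,0,0],
    [0.25,0,-0.03,0,0],
    [0.25,0,-0.028,0,0],
    [0.25,0,0,0,0],
    [0.25,0,0,0,0],
    [0.25,0,0,0,0],
  ],
)

```text
time: 33.95
ee_pos: [611.5, -63.8, 169.6]
eef_rot: [3.141, 0.011, -0.001]
contact_force: [0.1, 0.1, 0.7]
width: 64.1
```

```bash
python3 st.py; python3 -c "
from h import *
snap('wrist','w7')"
```

```text
[611.5 -63.8 169.6] [0.1 0.1 0.7] [-0.001 -0.021 -0.025] 64.1 yaw 0.4 q6 1.37
```

Emit:
step_arm(
  motion=[
    [0.25,0.003,-0.0025,0.03,0],
    [0.25,0,0,0.03,0],
    [0.25,0,0,0.014,0],
    [0.25,0,0,0,0],
    [0.25,0,0,0,0],
    [0.45,0,0,0,0],
    [0.6,0,0,0,0],
    [0.8,0,0,0,0],
    [0.9,0,0,0,0],
    [0.9,0,0,0,0],
    [0.9,0,0,-0.01,0],
    [0.9,0,0,-0.02,0],
    [0.9,0,0,-0.02,0],
    [0.9,0,0,-0.025,0],
    [0.9,0,0,-0.025,0],
    [0.9,0,0,-0.025,0],
    [0.9,0,0,-0.025,0],
    [0.9,0,0,0,0],
    [0.9,0,0,0,0],
  ],
  newtons=38,
)

```text
time: 35.9
ee_pos: [614.4, -60.2, 245.6]
eef_rot: [-3.141, -0.012, 0.0]
contact_force: [-1.3, 0.5, -2.1]
width: 48.9
```

```bash
python3 st.py
python3 - <<'E'
from h import *
t,T=snap('top','top8')
w=cv2.imread('pics/w7.png')
cv2.imwrite('pics/m8.png',np.vstack([np.hstack([cv2.resize(w,(400,300)),cv2.resize(cams.capture('wrist')[:,:,::-1],(400,300))]),cv2.resize(cv2.convertScaleAbs(t[140:280,140:420],alpha=1.4),(800,400))[:300]]))
g=cv2.cvtColor(t,cv2.COLOR_BGR2HSV); roi=g[185:265,150:205]; m=(roi[:,:,2]<130).astype(np.uint8)
n,l,s,c=cv2.connectedComponentsWithStats(m); i=1+np.argmax(s[1:,4]); print(s[i],c[i]+[150,185])
r=cv2.minAreaRect(np.argwhere(l==i)[:,::-1].astype(np.float32)); b=cv2.boxPoints(r)+[150.5,185.5]; print(b); print(ray(T,b,22)[:,:2],ray(T,b,22).mean(0))
E
```

```text
[614.4 -60.2 245.6] [-1.3  0.5 -2.1] [0.007 0.002 0.014] 48.9 yaw -359.6 q6 1.38
[   0    5   37   62 1985] [166.69168766 221.09269521]
[[144.9557147  193.81910706]
 [181.04909325 189.62220001]
 [187.82070541 247.85804749]
 [151.72732735 252.05495453]]
[[590.0052083  440.18038392]
 [605.98139533 330.78036173]
 [431.40454321 301.90686326]
 [415.34880562 409.6957431 ]] [510.68498812 370.640838    22.        ]
```

View pics/m8.png

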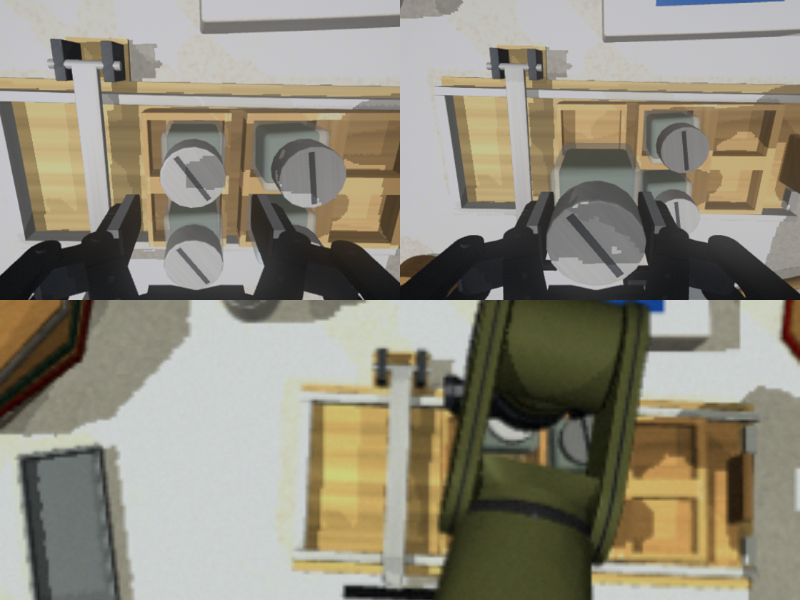

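Jar A is lifted upright. The tray was knocked about 35 mm towards +y; its top corners are now at full-frame (147,195) and (176,191). Measuring the tray again, without its shadow.

Run:
```python
from h import *
T=par('top')
for f in ('top0','top8'):
    t=cv2.imread('pics/%s.png'%f).astype(int)
    roi=t[180:265,135:210]; v=roi.max(2); d=roi[:,:,2]-roi[:,:,0]   # R-B
    if f=='top8': print([tuple(t[220,x]) for x in (155,165,180,184,187,200)])
    m=((v<125)&(d<9)).astype(np.uint8); m=cv2.morphologyEx(m,cv2.MORPH_OPEN,np.ones((3,3)))
    n,l,s,c=cv2.connectedComponentsWithStats(m); i=1+np.argmax(s[1:,4])
    b=cv2.boxPoints(cv2.minAreaRect(np.argwhere(l==i)[:,::-1].astype(np.float32)))+[135.,180.]
    w=ray(T,b,22)[:,:2]; print(f,s[i],b.round(1).tolist(),w.mean(0),[np.linalg.norm(w[k]-w[k-1]).round(1) for k in range(4)],[np.degrees(np.arctan2(*(w[k]-w[k-1])[::-1])).round(1) for k in range(4)])
```

```text
top0 [  24   15   36   62 1811] [[157.7, 198.1], [188.7, 194.7], [195.2, 253.2], [164.2, 256.6]] [497.1034573  339.42254704] [np.float64(177.3), np.float64(94.8), np.float64(177.1), np.float64(93.4)] [np.float64(9.4), np.float64(-82.0), np.float64(-171.0), np.float64(98.2)]
[(np.int64(68), np.int64(69), np.int64(64)), (np.int64(80), np.int64(82), np.int64(78)), (np.int64(89), np.int64(100), np.int64(102)), (np.int64(137), np.int64(139), np.int64(136)), (np.int64(148), np.int64(148), np.int64(145)), (np.int64(147), np.int64(148), np.int64(145))]
top8 [  11   11   36   60 1793] [[144.9, 193.3], [175.9, 189.9], [182.1, 247.9], [151.1, 251.3]] [511.11504409 379.35864866] [np.float64(176.5), np.float64(95.1), np.float64(176.1), np.float64(93.7)] [np.float64(9.4), np.float64(-82.2), np.float64(-171.0), np.float64(98.0)]
```

Emit:
step_arm(
  motion=[
    [0.9,-0.003,-0.015,0,0],
    [0.9,-0.005,-0.03,0,0],
    [0.9,-0.005,-0.035,0,0],
    [0.9,-0.005,-0.035,0,0],
    [0.9,-0.005,-0.035,0,0],
    [0.9,-0.005,-0.035,0,0],
    [0.9,-0.005,-0.035,0,0],
    [0.9,-0.005,-0.035,0,0],
    [0.9,-0.005,-0.035,0,0],
    [0.9,-0.005,-0.035,0,0],
    [0.9,-0.005,-0.035,0,0],
    [0.9,-0.005,-0.035,0,0],
    [0.9,-0.004,-0.03,0,0],
    [0.9,0,-0.02,0,0],
    [0.9,0,0,0,-4.5],
    [0.9,0,0,0,-4.5],
    [0.9,0,0,0,0],
    [0.9,0,0,0,0],
  ],
)

```text
time: 37.8
ee_pos: [549.0, 383.9, 245.1]
eef_rot: [3.131, 0.255, -0.002]
contact_force: [-0.2, 0.1, -1.5]
width: 49.0
```

```bash
python3 st.py
python3 - <<'E'
from h import *
a,P=snap('wrist','w9'); R=Ro.from_euler('z',8.5,degrees=True).as_matrix()
c=np.array([[x,y,0] for x,y in((-86,-44),(86,-44),(86,44),(-86,44))])@R.T+[511,379,22]; q=proj(P,c); print(q.round(0))
cv2.polylines(a,[q.astype(np.int32)],True,(0,0,255),1); cv2.imwrite('pics/w9o.png',a)
E
```

```text
[549.  383.9 245.1] [-0.2  0.1 -1.5] [0.035 0.019 0.017] 49.0 yaw 9.3 q6 1.94
[[314. 298.]
 [323. 130.]
 [225. 129.]
 [230. 297.]]
```

View pics/w9o.png

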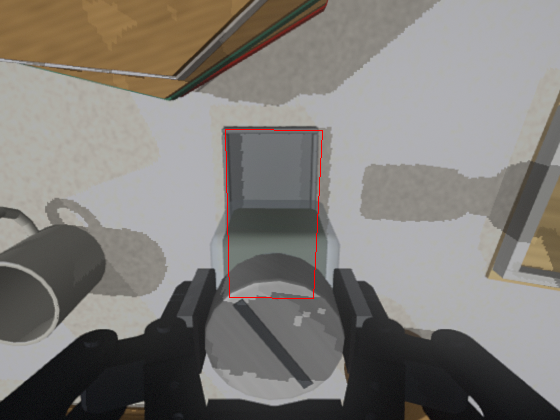

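Wrist view: the predicted tray rim (red) is within about 2 px of the real rim (223–321, top at row 127). The jar hangs straight above its slot, so I'm lowering it.

Emit:
step_arm(
  motion=[
    [0.9,0.005,-0.0015,0.02,0],
    [0.9,0,0,0.03,0],
    [0.9,0,0,0.03,0],
    [0.9,0,0,0.03,0],
    [0.9,0,0,0.02,0],
    [0.9,0,0,0.015,0],
    [0.9,0,0,0.005,0],
    [0.9,0,0,0,0],
    [0.9,0,0,0.002,0],
    [0.9,0,0,0.002,0],
    [0.9,0,0,0.002,0],
    [0.9,0,0,0,0],
    [0.9,0,0,0,0],
  ],
)

```text
time: 39.15
ee_pos: [554.6, 386.6, 91.1]
eef_rot: [-3.13, -0.258, -0.003]
contact_force: [-0.3, -0.9, 3.0]
width: 49.1
```

```bash
python3 st.py
```

```text
[554.6 386.6  91.1] [-0.3 -0.9  3. ] [-0.116  0.075  0.018] 49.1 yaw -350.6 q6 1.94
```

Emit:
step_arm(
  motion=[
    [0.7,0,0,0,0],
    [0.5,0,0,0,0],
    [0.25,0,0,0,0],
    [0.25,0,0,0,0],
    [0.25,0,0,-0.02,0],
    [0.25,0,0,-0.04,0],
    [0.25,0,0,-0.045,0],
    [0.25,0,0,0,4.5],
    [0.25,0,0,0,4.5],
    [0.25,-0.005,0.03,0,0],
    [0.25,-0.005,0.045,0,0],
    [0.25,-0.005,0.045,0,0],
    [0.25,-0.005,0.045,0,0],
    [0.25,0,0.045,0,0],
    [0.25,0,0.045,0,0],
    [0.25,0,0.045,0,0],
    [0.25,0,0.045,0,0],
    [0.25,0,0.045,0,0],
    [0.25,0,0.045,0,0],
  ],
)

```text
time: 41.05
ee_pos: [536.6, -50.4, 194.4]
eef_rot: [-3.141, -0.012, 0.001]
contact_force: [0.3, 0.7, 0.8]
width: 64.2
```

Emit:
step_arm(
  motion=[
    [0.25,0,0.012,0.01,0],
    [0.25,0,0,0,0],
    [0.25,0,0,0,0],
    [0.25,0,0,0,0],
  ],
)

```text
time: 41.45
ee_pos: [537.3, -59.3, 184.7]
eef_rot: [-3.141, -0.014, 0.001]
contact_force: [-0.5, -0.5, 0.3]
width: 64.1
```

```bash
python3 st.py
python3 - <<'E'
from h import *
a,P=snap('wrist','w10'); t,T=snap('top','top10'); b,S=snap('side','side10'); print(proj(P,[[535,-60.8,106]]))
cv2.imwrite('pics/m10.png',np.vstack([np.hstack([cv2.resize(a,(400,300)),cv2.resize(b[190:340,200:400],(400,300))]),cv2.resize(cv2.convertScaleAbs(t[160:265,130:410],alpha=1.4),(800,300))]))
E
```

```text
[537.3 -59.3 184.7] [-0.5 -0.5  0.3] [-0.042 -0.017 -0.049] 64.1 yaw -359.5 q6 1.35
[[277.13526337 242.38757389]]
```

View pics/m10.png

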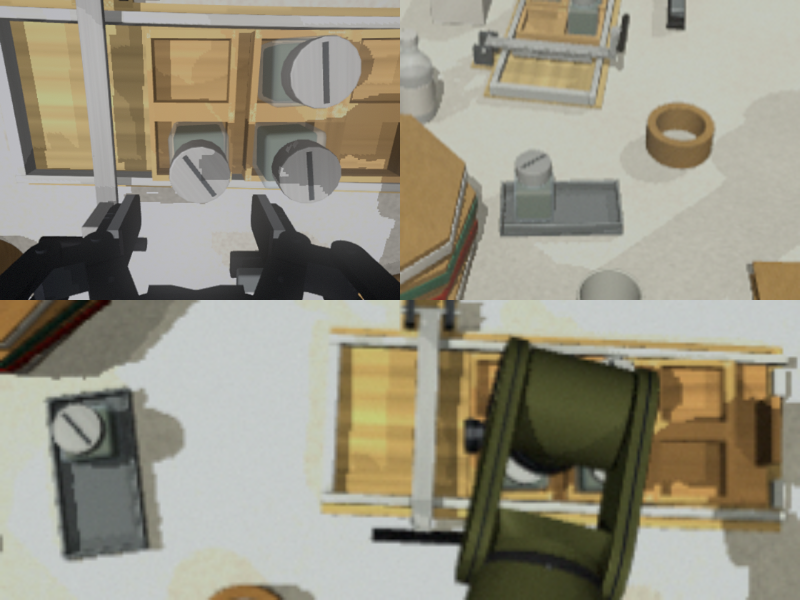

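Jar A stands upright in the far half of the tray (side crop (535,185)). The lines on C and D have turned about 12° since the first view, so both were twisted and stopped. B's cap is at (279,241), as predicted, so I'm picking it up.

Emit:
step_arm(
  motion=[
    [0.25,-0.002,0.002,0.03,0],
    [0.25,0,0,0.03,0],
    [0.25,0,0,0.02,0],
    [0.25,0,0,0.01,0],
    [0.25,0,0,0,0],
    [0.45,0,0,0,0],
    [0.6,0,0,0,0],
    [0.8,0,0,0,0],
    [0.9,0,0,0,0],
    [0.9,0,0,0,0],
    [0.9,0,0,-0.01,0],
    [0.9,0,0,-0.02,0],
    [0.9,0,0,-0.02,0],
    [0.9,0,0,-0.025,0],
    [0.9,0,0,-0.025,0],
    [0.9,0,0,-0.025,0],
    [0.9,0,0,-0.025,0],
    [0.9,0,0,0,0],
    [0.9,0,0,0,0],
  ],
  newtons=38,
)

```text
time: 43.5
ee_pos: [535.1, -63.0, 244.7]
eef_rot: [3.141, 0.012, -0.0]
contact_force: [-0.2, 0.6, -2.1]
width: 48.8
```

```bash
python3 st.py
```

```text
[535.1 -63.  244.7] [-0.2  0.6 -2.1] [-0.045  0.044  0.009] 48.8 yaw 0.4 q6 1.35
```

Emit:
step_arm(
  motion=[
    [0.9,-0.004,-0.015,0,0],
    [0.9,-0.005,-0.03,0,0],
    [0.9,-0.005,-0.035,0,0],
    [0.9,-0.005,-0.035,0,0],
    [0.9,-0.005,-0.035,0,0],
    [0.9,-0.005,-0.035,0,0],
    [0.9,-0.005,-0.035,0,0],
    [0.9,-0.005,-0.035,0,0],
    [0.9,-0.005,-0.035,0,0],
    [0.9,-0.005,-0.035,0,0],
    [0.9,-0.005,-0.035,0,0],
    [0.9,-0.005,-0.035,0,0],
    [0.9,-0.005,-0.03,0,0],
    [0.9,0,-0.012,0,0],
    [0.9,0,0,0,-4.5],
    [0.9,0,0,0,-4.5],
    [0.9,0,0,0,0],
    [0.9,0,0,0,0],
  ],
)

```text
time: 45.3
ee_pos: [467.6, 373.2, 243.8]
eef_rot: [3.13, 0.255, -0.003]
contact_force: [0.1, -0.1, -0.5]
width: 49.0
```

```bash
python3 st.py
python3 - <<'E'
from h import *
a,P=snap('wrist','w11'); R=Ro.from_euler('z',8.5,degrees=True).as_matrix()
c=np.array([[x,y,0] for x,y in((-86,-44),(86,-44),(86,44),(-86,44))])@R.T+[512,380,22]; q=proj(P,c)
cv2.polylines(a,[q.astype(np.int32)],True,(0,0,255),1); cv2.imwrite('pics/w11o.png',a)
E
```

```text
[467.6 373.2 243.8] [ 0.1 -0.1 -0.5] [-0.006 -0.025 -0.03 ] 49.0 yaw 9.3 q6 1.99
```

View pics/w11o.png

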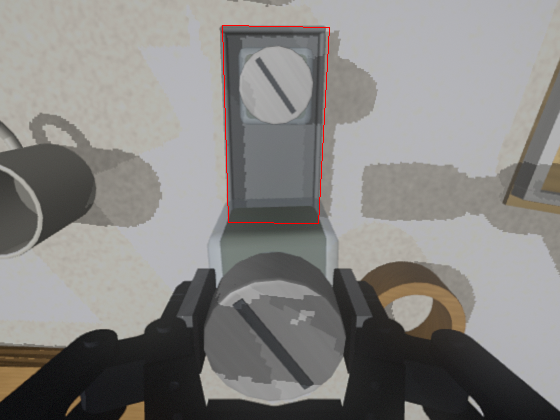

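Wrist view: jar A is upright in the tray, the rim matches the outline, and jar B is held upright. Lowering B.

Emit:
step_arm(
  motion=[
    [0.9,0.0035,0,0.02,0],
    [0.9,0,0,0.03,0],
    [0.9,0,0,0.03,0],
    [0.9,0,0,0.03,0],
    [0.9,0,0,0.02,0],
    [0.9,0,0,0.015,0],
    [0.9,0,0,0.005,0],
    [0.9,0,0,0,0],
    [0.9,0,0,0.002,0],
    [0.9,0,0,0.002,0],
    [0.9,0,0,0.001,0],
    [0.9,0,0,0,0],
    [0.9,0,0,0,0],
  ],
)

```text
time: 46.65
ee_pos: [471.7, 374.4, 90.2]
eef_rot: [-3.131, -0.258, -0.001]
contact_force: [-1.4, 0.0, -2.8]
width: 49.1
```

```bash
python3 st.py
```

```text
[471.7 374.4  90.2] [-1.4  0.  -2.8] [ 0.018  0.003 -0.001] 49.1 yaw -350.6 q6 1.99
```

Not touching yet, so lowering a few mm more.

Emit:
step_arm(
  motion=[
    [0.9,0,0,0.002,0],
    [0.9,0,0,0.001,0],
    [0.9,0,0,0,0],
    [0.9,0,0,0,0],
  ],
)

```text
time: 47.05
ee_pos: [472.1, 374.7, 89.3]
eef_rot: [-3.131, -0.258, -0.001]
contact_force: [-4.1, -3.0, 9.7]
width: 49.2
```

Contact. Releasing, rising and moving clear.

Emit:
step_arm(
  motion=[
    [0.7,0,0,0,0],
    [0.5,0,0,0,0],
    [0.25,0,0,0,0],
    [0.25,0,0,0,0],
    [0.25,0,0,-0.02,0],
    [0.25,0,0,-0.04,0],
    [0.25,0,0,-0.045,0],
    [0.25,0,0,-0.045,0],
    [0.25,0,0,-0.045,0],
    [0.25,-0.03,0,0,0],
    [0.25,-0.045,0,0,0],
    [0.25,-0.045,0,0,0],
    [0.25,0,0,0,0],
    [0.25,0,0,0,0],
    [0.25,0,0,0,0],
  ],
)

```text
time: 48.55
ee_pos: [353.8, 354.8, 282.1]
eef_rot: [-3.131, -0.258, -0.001]
contact_force: [-0.6, 0.0, -0.5]
width: 64.2
```

```bash
python3 st.py
python3 - <<'E'
from h import *
t,T=snap('top','top12'); b,S=snap('side','side12'); 
cv2.imwrite('pics/m12.png',np.vstack([cv2.resize(b[150:340,180:420],(800,600))[60:330],cv2.resize(cv2.convertScaleAbs(t[160:265,130:410],alpha=1.4),(800,300))]))
c=(ray(T,[[130+800/2.857*0,160]],99))
E
```

```text
[353.8 354.8 282.1] [-0.6  0.  -0.5] [-0.03  -0.013  0.014] 64.2 yaw -350.6 q6 2.09
```

View pics/m12.png

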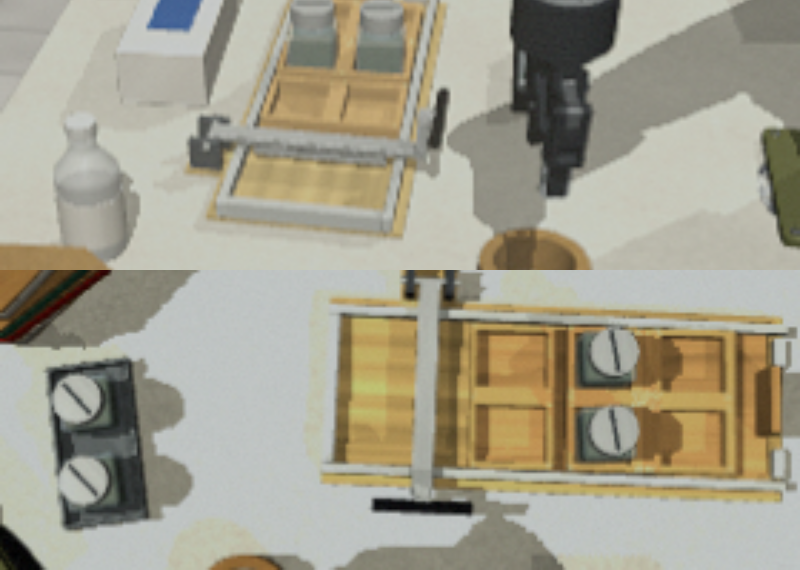

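Both jars stand upright in the tray: (78,400) and (85,480) in the crop. C and D sit in their pockets with their lines turned about 8–14°. The grip is back at its original pixel (277,243), so the bar is down. The sled is out and the bystanders in view are unmoved. Handing in.

```bash
python3 -c "
from rig import manip
print(manip.job_done())"
```

```text
the job is handed in; nothing more can be done
None
```

The job is handed in at about 49 s of the 210 s allowed. No verdict was reported.

- **Bar and sled:** I swung the bar up with the sled still locked. I then drew the sled out about 139 mm by its pull plate, to roughly fixture y = −89 mm. I swung the bar back down before handling the jars, and it met about 20 N of resistance at the bottom. In the last top view its grip is at the same pixel as at the start.
- **Caps:** Four jars were present, and I turned the gripper about 36° anticlockwise on each cap.
  - The two jars at the +y end were loose. Their lines turned about 38° with almost no moment.
  - The other two were tight. The fingers slipped at 0.7–0.9 N·m, and their lines turned about 8–14°. I read that by eye, and up to 3° of it could be the jar turning in its pocket.
- **Placing:** The tray was knocked about 40 mm during the run, so I measured it again before placing. Both loose jars stand upright in it, and both tight jars are still in their sled pockets.
- **Last checks:** The final views show nothing fallen and the gripper clear of everything. I didn't see any bystander moved, but I didn't measure them. No check failed or disagreed.

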